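# Close and hold the test fixture

### The arm

A 6-joint arm with a two-finger parallel gripper is mounted at the origin on the work surface. World frame = base frame: x ahead of the robot, y to its left, z up, the work surface at z = 0. Lengths are in mm, angles in rad, forces in N, time in s.
With the tool pointing down it reaches from about 275 to 775 mm from the base axis. Payload 14.6 kg.
Tool frame: the origin (TCP) lies midway between the tips of the shut fingers; the grasp point (between the pads) lies 19 mm behind it; z points along the fingers, y is the line along which they close (so a half turn about z gives the same grasp; the last joint's range is limited). The gripper opens to 85 mm and grips with 20 to 120 N. Pads are 22 mm wide; open, the fingers measure 114 mm over their backs; the gripper's body (76 mm by 85 mm) begins 54 mm behind the grasp point. The pads swing forward as they close: fully open they stand 13 mm farther back than shut.
Start: joints at [1.068, 0.263, -0.048, 1.259, 0, 1.415], TCP at [178.941, 493.567, 231.278] pointing down, gripper open.
Joint ranges: [-2.65, 2.65], [-0.89, 1.7], [-1.18, 1.37], [-2.13, 2.11], [-1.35, 1.29], [-3.14, 3.14]. Speed limits (rad/s): [1.89, 1.89, 2.57, 2.79, 3.14, 3.14].

### API

Orientations are given as a unit quaternion [w, x, y, z].
In Python, from workcell import robot gives the robot as it stands.
- The arm moves only by the tool drive_tool, never from a script. Its argument "series" is a list of rows, each an object of numbers: "tx", "ty", "tz": the shift along the world's x, y, z as a fraction of full scale; "ax", "ay", "az": the turn, a rotation vector about the world's x, y, z as a fraction of full scale; "fingers": the opening, from -1 (shut) to 1 (fully open). A call has 1 to 20 rows; each row is the pose to reach, as a shift and turn from the pose commanded when the call began; what a row does not reach only later rows make up. Full scale, the value 1, is 500 mm for a shift and 60 degrees for a turn. A row lasts 1/12 s, in which the tool goes at most 41.7 mm and 7.16 degrees, less where a joint would pass 70% of its speed; a pose out of reach is approached as far as the arm can. A call with a number of a shift or a turn outside -1 to 1 is refused whole. A call with a gripper value outside its range is refused whole. The fingers move at their own pace and stop on an object; "newtons" is the grip in N (left out, the last holds). Time passes only in rows, so rows that repeat a pose let the fingers close. It gives the time, the measured TCP pose, the force, the opening and the grip force at its end, in the units of the state.
- robot.sense(): the state, without advancing time (a new reading comes with each control period).
- robot.grab_frame(name): name is "side" or "top" or "wrist"; returns the picture (480x640x3 uint8, red, green, blue); there is no depth.
- robot.camera_params(name): a dict with "vertical_fov" (degrees; the focal length in pixels is half the picture's height over the tangent of half this angle, whatever the lens; pixels are square), "cx", "cy" (the principal point, pixels), "world_to_cam" (4x4, takes a point from world to camera coordinates). Camera axes: x right, y up, looking along -z (the intrinsics and any distortion apply to the point x, -y, -z); pixel columns grow to the right and rows downward; lengths in mm; the calibration is good to about 2 mm. A picture is of the moment at which its call begins: read the wrist's pose just before it. camera_params takes no time and is no camera call; for the wrist camera it gives the pose at the moment of the call.
- robot.hand_in(): hands the job in; it is judged then, once.
The state is a dict: "t": time; "joint_positions": joint angles; "dq": joint speeds; "joint_efforts": joint torques, N m; "tool_pos": TCP position; "tcp_rot": TCP orientation; "wrist_force": force on the tool from outside, world axes, zero at the start; "ft_torque": the same for the moment, N m; "gripper_width": opening from 0.0 (shut) to 1.0 (fully open); "grip_force": force on a finger pad.
Only numpy, scipy, OpenCV 4.12 (cv2) and the standard library are available. Lean on these libraries where they do the work, as an engineer would, in place of code of your own. Each camera call takes 0.05 s, during which the arm holds its last target. There are 200 camera calls.

### The job

Run a contact test on the soldering bench: start the grey test timer by pushing its red plunger all the way down to its stop, then turn the blue quarter-turn fastener on the white fixture panel until the white slot line on its wing lines up with the two red marks. Then press the free edge of the panel down until it is flush against its black frame and keep holding it there: finish while still holding it pressed, because it springs open when let go. Leave the other things on the bench where they are.

Things in the scene. Friction and masses are not known exactly. Their poses are not given: they have to be found in the camera images.
- plunger_top (a point): top centre of the red mushroom plunger head (40 mm across, 14 mm thick, on a 14 mm steel stem) that stands upright in the middle of the grey test timer, a fixed box 90 x 80 x 40 mm. Unpressed, this point is 80 mm above the bench; axes follow the timer, z up.
- plunger (a joint): travel of the plunger in m: 0 = up, grows downward, 0.014 = at its hard stop. A spring pushes it back up: about 2.6 N at first, 9 N at the stop.
- fastener_grip (a point): point on the fastener's turning axis, 8 mm below the top of its blue wing. The wing is a bar 44 mm long (this frame's x, which turns with it), 12 mm thick (y), 24 mm tall, on a black disc 44 mm across, 6 mm thick, lying on the white panel. The wing's top, 30 mm above the panel, has a white slot line along it. z is the turning axis; it leans 0.11 rad with the open panel.
- fastener (a joint): wing angle in rad: 0 = slot line in line with the panel's two red marks (the fixture's x), positive = counter-clockwise from above. Stops at -0.5 and 1.55; stiff (0.06 N m), stays where left. Starts at 0.75 to 1.4: turn it clockwise. A cross pin below enters a slot in the frame only within about 0.15 rad of 0; otherwise the panel is blocked about half way down.
- press_pad (a point): top centre of the black rubber press pad (32 mm across, 3 mm high) near the free edge of the white panel (195 x 150 x 5 mm). It is 168 mm from the hinge line and 83 mm from the fastener's axis, on the line of the red marks. x points to the fastener and hinge, z out of the panel. Press here with the wing let go (a gripped wing jams). 96 mm above the bench when open, 78 mm when flush.
- panel (a joint): closing angle of the hinged panel in rad: 0 = sprung open (free edge about 21 mm up), 0.11 = flush on the frame, at its stop. A spring opens it: pressed at the pad it yields from about 2.5 N and needs about 8 N to be flush.
- fixture: contact-test fixture: a fixed black frame 220 (x) x 170 (y) x 70 mm tall carrying the white panel, hinged along its +x side (steel hinge tube, 79 mm high). Origin: centre of the underside, z up. From the centre, the fastener's axis is 10 mm towards +x and the press pad 73 mm towards -x.
- spool: bystander: solder spool with a blue and white label, standing on its flange, 72 mm across, 40 mm high; origin under its centre
- tray: bystander: yellow parts tray 100 x 75 x 25 mm; origin under its centre
- pliers: bystander: pliers with yellow handles, about 170 mm long, 16 mm high, jaws to +x; origin under the pivot
- board: bystander: green circuit board 90 x 60 mm, 17 mm high with its parts; origin under its centre
- screwdriver: bystander: red-handled screwdriver lying along its x axis, 170 mm long
- desolder_pump: bystander: blue desoldering pump lying along its x axis, about 190 mm long, 22 mm thick; origin below its middle

How it is judged:
By the outcome, as a careful person would: the job done as asked, in the order asked, and still so for the second after the job is handed in, while the arm keeps its last pose, push and grip.
It also fails if it takes over 61 s, if anything falls off the work surface, if the arm or the gripper's body presses on something with over 40 N, if the wrist force passes 120 N, or if a joint passes its speed limit or range.

## Working session

There is one attempt and no reset: what is moved stays moved. The work goes in short steps, Python scripts to look and compute and a tool call to move; the robot and the scene stay as the last step left them, time stands still between calls to the robot, and variables do not carry over. Pictures are saved under pics/ and viewed, at most 10 in all, crops included, and the job is handed in when it is done.

Besides the shell and the picture viewer there is one more tool, called after "Request:" as name(argument=value, ...), one argument or row to a line, values as JSON. drive_tool: Moves the arm, as the interface text tells. Shift numbers are shares of 500 mm and turn numbers shares of 60 degrees, none past 1 either way. Its arguments: {"type":"object","properties":{"series":{"type":"array","items":{"type":"object","properties":{"tx":{"type":"number"},"ty":{"type":"number"},"tz":{"type":"number"},"ax":{"type":"number"},"ay":{"type":"number"},"az":{"type":"number"},"fingers":{"type":"number"}}}},"newtons":{"type":"number"}},"required":["series"]}

```bash
mkdir -p pics; python3 - <<'E'
from workcell import robot
import cv2,numpy as np
for n in("top","side"):
    cv2.imwrite(f"pics/{n}0.png",robot.grab_frame(n)[:,:,::-1])
    p=robot.camera_params(n);print({k:(np.round(v,3).tolist() if k=="world_to_cam" else v) for k,v in p.items()})
s=robot.sense();print(s["t"],s["tool_pos"],s["tcp_rot"],s["gripper_width"])
E
```

```text
{'vertical_fov': 50.676483605023236, 'cx': 320.31960013794213, 'cy': 246.7407559736516, 'world_to_cam': [[0.027, -0.999, 0.018, -64.018], [0.989, 0.03, 0.146, -541.688], [-0.146, 0.014, 0.989, -1407.98], [0.0, 0.0, 0.0, 1.0]]}
{'vertical_fov': 52.90686731775654, 'cx': 324.0882150600403, 'cy': 236.84375214071767, 'world_to_cam': [[0.871, -0.492, -0.018, -506.442], [0.327, 0.552, 0.767, -238.787], [-0.368, -0.674, 0.641, -939.347], [0.0, 0.0, 0.0, 1.0]]}
0.1 [178.81425672 493.34704983 230.87844683] [-1.62921427e-04  1.73032078e-01  9.84916076e-01 -4.42781449e-04] 0.9990703820957112
```

View pics/top0.png

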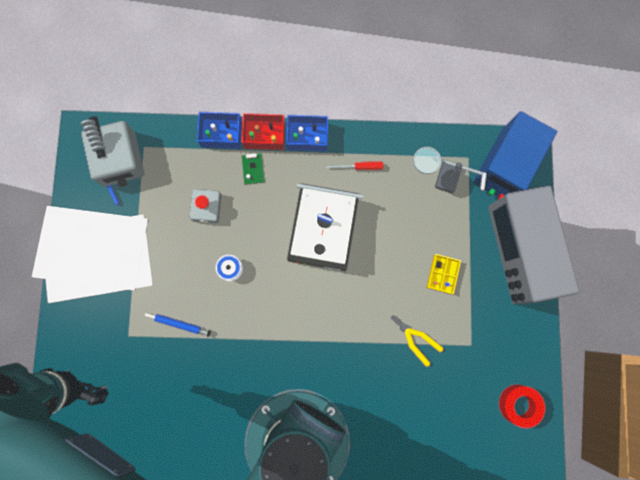

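View pics/side0.png

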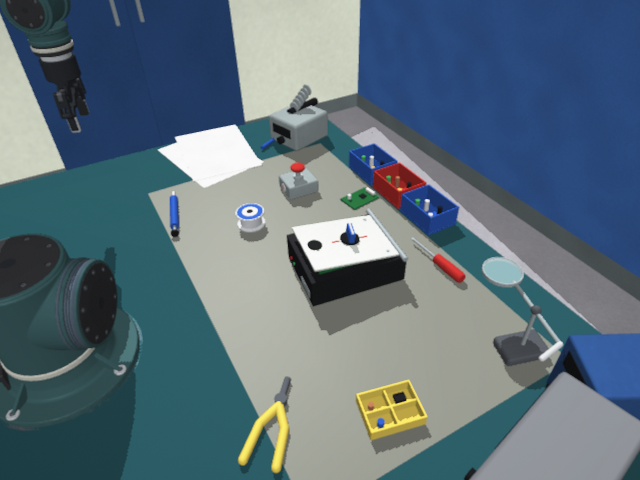

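The top view shows the plunger at about (202,202), the wing at (325,220) and the pad at (320,249). The side view shows the plunger at about (298,167), the wing at (350,232) and the pad at (315,245). Next I'll enlarge both.

```bash
cat > h.py <<'E'
from workcell import robot
import cv2,numpy as np
def cam(n):
    p=robot.camera_params(n); return p,240/np.tan(np.radians(p["vertical_fov"]/2)),np.array(p["world_to_cam"])
def proj(n,P,c=None):
    p,f,T=c or cam(n); q=T[:3,:3]@np.array(P,float)+T[:3,3]; return p["cx"]+f*q[0]/-q[2], p["cy"]-f*q[1]/-q[2]
def at_z(n,u,v,z,c=None):
    p,f,T=c or cam(n); R=T[:3,:3]; d=R.T@np.array([(u-p["cx"])/f,-(v-p["cy"])/f,-1]); o=-R.T@T[:3,3]
    return o+d*(z-o[2])/d[2]
E
python3 - <<'E'
from h import *
a=cv2.imread("pics/top0.png");b=cv2.imread("pics/side0.png")
def c(i,x,y,w,h,s):return cv2.resize(i[y:y+h,x:x+w],None,fx=s,fy=s,interpolation=cv2.INTER_CUBIC)
out=np.zeros((600,800,3),np.uint8)
out[:300,:300]=c(a,180,180,50,50,6);out[:300,300:800]=c(a,275,180,100,60,5)[:300]
out[300:600,:300]=c(b,270,150,50,50,6);out[300:600,300:800]=c(b,285,200,125,75,4)
# full fixture top crop
cv2.imwrite("pics/crop1.png",out)
t=[("top",202,202,80),("side",298,165,80),("top",325,220,105),("top",320,249,96),("side",315,245,96)]
for n,u,v,z in t: print(n,at_z(n,u,v,z).round(1))
E
```

```text
top [654.2 287.1  80. ]
side [662.7 286.1  80. ]
top [608.4 -58.4 105. ]
top [528.8 -47.   96. ]
side [533.5 -49.   96. ]
```

View pics/crop1.png

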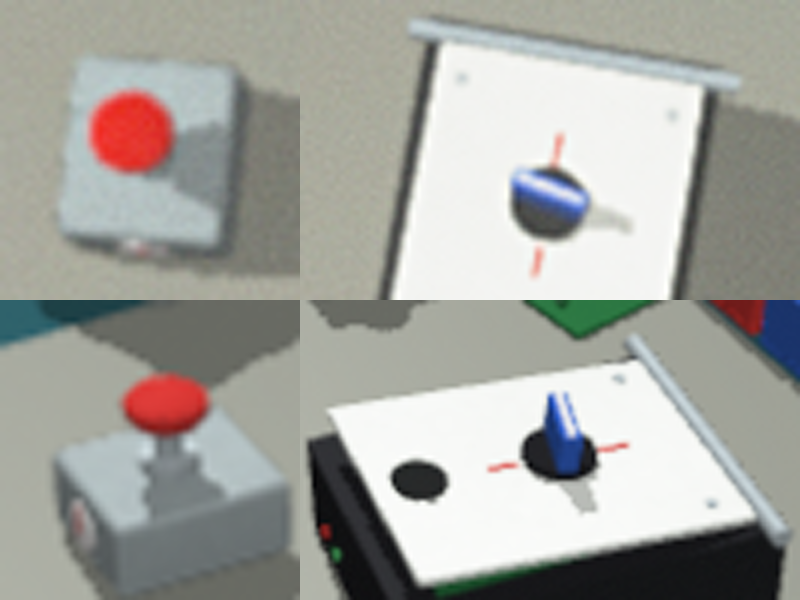

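The crops give these pixel positions:

| Point | Top view | Side view |
|---|---|---|
| Plunger head | (201.7,201.8) | (297.7,166.3) |
| Wing slot centre | (324.6,217.6) | (351.5,229.2) |
| Pad | (320,249) | (314.8,245) |

The wing lies roughly across the red marks.

```bash
python3 - <<'E'
from h import *
from scipy.optimize import least_squares
C={n:cam(n) for n in("top","side")}
for nm,a,b,z in [("plunger",(201.7,201.8),(297.7,166.3),80),("wingtop",(324.6,217.6),(351.5,229.2),113.7),("pad",(320,249),(314.8,245),96)]:
    f=lambda P:np.r_[np.subtract(proj("top",P,C["top"]),a),np.subtract(proj("side",P,C["side"]),b)]
    r=least_squares(f,[600,0,90]); print(nm,r.x.round(1),r.fun.round(1),at_z("top",*a,z,C["top"]).round(1),at_z("side",*b,z,C["side"]).round(1))
def tp(x,y):return (x-300)/5+275,y/5+180
def sp(x,y):return (x-300)/4+285,(y-300)/4+200
def ang(n,p,q,z1,z2):
    d=at_z(n,*q,z2,C[n])-at_z(n,*p,z1,C[n]); return np.degrees(np.arctan2(d[1],d[0])).round(1),np.hypot(*d[:2]).round(1)
print("marks top",ang("top",tp(537,275),tp(560,135),87,81),"side",ang("side",sp(489,469),sp(628,446),87,81))
print("slot top",ang("top",tp(585,208),tp(515,177),113.7,113.7),"side",ang("side",sp(575,437),sp(555,393),113.7,113.7))
print("hinge top",ang("top",tp(740,80),tp(410,27),79,79))
E
```

```text
plunger [659.  288.   75.2] [ 0.4 -1.1 -1.1  0.3] [654.7 287.9  80. ] [659.  280.5  80. ]
wingtop [617.3 -58.4 111.1] [ 0.6 -1.2 -1.   0.2] [613.3 -56.9 113.7] [618.  -61.6 113.7]
pad [531.6 -48.   95.6] [ 0.4 -1.  -0.8  0.2] [528.8 -47.   96. ] [533.1 -48.8  96. ]
marks top (np.float64(-7.6), np.float64(81.9)) side (np.float64(-11.6), np.float64(82.3))
slot top (np.float64(67.4), np.float64(41.9)) side (np.float64(74.1), np.float64(39.5))
hinge top (np.float64(82.5), np.float64(189.0))
```

Request:
drive_tool(
  series=[
    {"tx": 0.956, "ty": -0.416, "tz": -0.1, "fingers": -1},
    {"tx": 0.956, "ty": -0.416, "tz": -0.1, "fingers": -1},
    {"tx": 0.956, "ty": -0.416, "tz": -0.1, "fingers": -1},
    {"tx": 0.956, "ty": -0.416, "tz": -0.1, "fingers": -1},
    {"tx": 0.956, "ty": -0.416, "tz": -0.1, "fingers": -1},
    {"tx": 0.956, "ty": -0.416, "tz": -0.1, "fingers": -1},
    {"tx": 0.956, "ty": -0.416, "tz": -0.1, "fingers": -1},
    {"tx": 0.956, "ty": -0.416, "tz": -0.1, "fingers": -1},
    {"tx": 0.956, "ty": -0.416, "tz": -0.1, "fingers": -1},
    {"tx": 0.956, "ty": -0.416, "tz": -0.1, "fingers": -1},
    {"tx": 0.956, "ty": -0.416, "tz": -0.1, "fingers": -1},
    {"tx": 0.956, "ty": -0.416, "tz": -0.1, "fingers": -1},
    {"tx": 0.956, "ty": -0.416, "tz": -0.1, "fingers": -1},
    {"tx": 0.956, "ty": -0.416, "tz": -0.1, "fingers": -1},
    {"tx": 0.956, "ty": -0.416, "tz": -0.1, "fingers": -1},
    {"tx": 0.956, "ty": -0.416, "tz": -0.1, "fingers": -1},
    {"tx": 0.956, "ty": -0.416, "tz": -0.1, "fingers": -1},
  ],
)

```text
$.series[0]: bad value
```

```bash
python3 - <<'E'
from h import *
s=robot.sense();c=cam("wrist");cv2.imwrite("pics/w1.png",robot.grab_frame("wrist")[:,:,::-1])
print(s["t"],s["tool_pos"].round(1),s["wrist_force"],s["joint_positions"]);print(proj("wrist",[657,285.5,80],c),proj("wrist",s["tool_pos"],c))
import pickle;pickle.dump(c,open("c1.pkl","wb"))
E
```

```text
0.1 [178.8 493.3 230.9] [ 0.04126908 -0.3619579   0.87874716] [ 1.06769657e+00  2.63466914e-01 -4.88706880e-02  1.25940207e+00
  2.20625298e-05  1.41551131e+00]
(np.float64(298.12237738340826), np.float64(581.3580206668298)) (np.float64(321.84860825932316), np.float64(304.5619204361468))
```

View pics/w1.png

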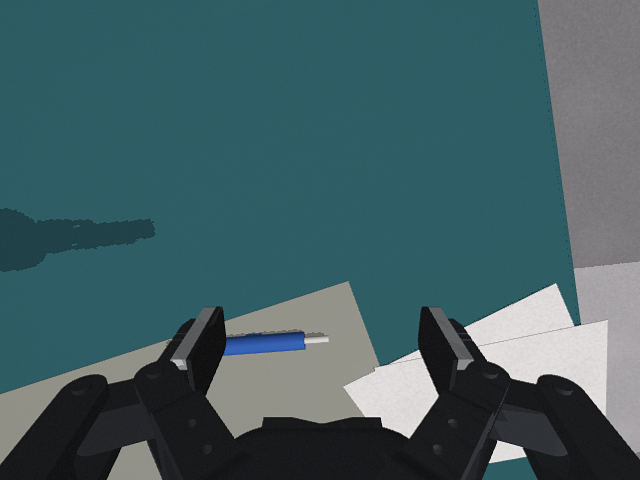

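The move was refused, probably because each row needs every field, so the picture only shows the start pose: open fingers and the blue pump. I'll resend with full rows.

Request:
drive_tool(
  series=[
    {"tx": 0.956, "ty": -0.416, "tz": -0.1, "ax": 0, "ay": 0, "az": 0, "fingers": -1},
    {"tx": 0.956, "ty": -0.416, "tz": -0.1, "ax": 0, "ay": 0, "az": 0, "fingers": -1},
    {"tx": 0.956, "ty": -0.416, "tz": -0.1, "ax": 0, "ay": 0, "az": 0, "fingers": -1},
    {"tx": 0.956, "ty": -0.416, "tz": -0.1, "ax": 0, "ay": 0, "az": 0, "fingers": -1},
    {"tx": 0.956, "ty": -0.416, "tz": -0.1, "ax": 0, "ay": 0, "az": 0, "fingers": -1},
    {"tx": 0.956, "ty": -0.416, "tz": -0.1, "ax": 0, "ay": 0, "az": 0, "fingers": -1},
    {"tx": 0.956, "ty": -0.416, "tz": -0.1, "ax": 0, "ay": 0, "az": 0, "fingers": -1},
    {"tx": 0.956, "ty": -0.416, "tz": -0.1, "ax": 0, "ay": 0, "az": 0, "fingers": -1},
    {"tx": 0.956, "ty": -0.416, "tz": -0.1, "ax": 0, "ay": 0, "az": 0, "fingers": -1},
    {"tx": 0.956, "ty": -0.416, "tz": -0.1, "ax": 0, "ay": 0, "az": 0, "fingers": -1},
    {"tx": 0.956, "ty": -0.416, "tz": -0.1, "ax": 0, "ay": 0, "az": 0, "fingers": -1},
    {"tx": 0.956, "ty": -0.416, "tz": -0.1, "ax": 0, "ay": 0, "az": 0, "fingers": -1},
    {"tx": 0.956, "ty": -0.416, "tz": -0.1, "ax": 0, "ay": 0, "az": 0, "fingers": -1},
    {"tx": 0.956, "ty": -0.416, "tz": -0.1, "ax": 0, "ay": 0, "az": 0, "fingers": -1},
    {"tx": 0.956, "ty": -0.416, "tz": -0.1, "ax": 0, "ay": 0, "az": 0, "fingers": -1},
    {"tx": 0.956, "ty": -0.416, "tz": -0.1, "ax": 0, "ay": 0, "az": 0, "fingers": -1},
    {"tx": 0.956, "ty": -0.416, "tz": -0.1, "ax": 0, "ay": 0, "az": 0, "fingers": -1},
    {"tx": 0.956, "ty": -0.416, "tz": -0.1, "ax": 0, "ay": 0, "az": 0, "fingers": -1},
  ],
)

```text
t: 1.65
tool_pos: [656.1, 286.3, 181.8]
tcp_rot: [0.0, 0.172, 0.985, 0.0]
wrist_force: [0.3, 0.0, 0.4]
gripper_width: -0.001
grip_force: 0.0
```

```bash
cat >> h.py <<'E'
def wshot(name,pts=()):
    s=robot.sense();c=cam("wrist");im=robot.grab_frame("wrist");cv2.imwrite(f"pics/{name}.png",im[:,:,::-1])
    import pickle;pickle.dump(c,open(name+".pkl","wb"))
    print(s["t"],s["tool_pos"].round(1),s["tcp_rot"].round(3),s["joint_positions"].round(2))
    for P in pts: print(P,np.round(proj("wrist",P,c),1))
    return im,c
E
python3 - <<'E'
from h import *
im,c=wshot("w2",[[657,285.5,80]])
h=cv2.cvtColor(im,cv2.COLOR_RGB2HSV)
m=((h[...,0]<8)|(h[...,0]>172))&(h[...,1]>150)&(h[...,2]>60)
n,l,st,ce=cv2.connectedComponentsWithStats(m.astype(np.uint8))
for i in range(1,n):
    if st[i,4]>300:print(st[i],ce[i].round(1),at_z("wrist",*ce[i],80,c).round(1))
E
```

```text
1.65 [656.1 286.3 181.8] [0.    0.172 0.985 0.   ] [0.3  0.62 0.42 1.37 0.   0.64]
[657, 285.5, 80] [321.1 238.3]
[ 302  214   51   50 1951] [327.  238.5] [658.7 289.7  80. ]
[  0 430  36  31 652] [ 14.8 444.3] [753.3 -60.6  80. ]
```

View pics/w2.png

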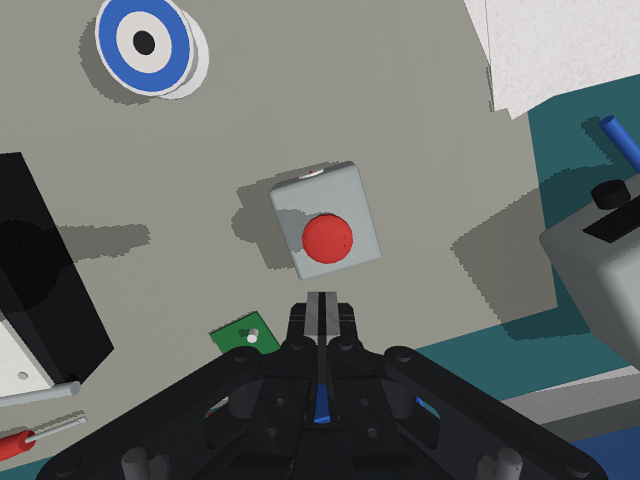

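The red head is at (327,238.5) in the wrist view, which puts it at about (658.7,289.7) and agrees with the two-view fit. I'll press using (658.5,288.5).

Request:
drive_tool(
  series=[
    {"tx": 0.003, "ty": 0.006, "tz": -0.08, "ax": 0, "ay": 0, "az": 0, "fingers": -1},
    {"tx": 0.003, "ty": 0.006, "tz": -0.14, "ax": 0, "ay": 0, "az": 0, "fingers": -1},
    {"tx": 0.003, "ty": 0.006, "tz": -0.19, "ax": 0, "ay": 0, "az": 0, "fingers": -1},
    {"tx": 0.003, "ty": 0.006, "tz": -0.2, "ax": 0, "ay": 0, "az": 0, "fingers": -1},
    {"tx": 0.003, "ty": 0.006, "tz": -0.21, "ax": 0, "ay": 0, "az": 0, "fingers": -1},
    {"tx": 0.003, "ty": 0.006, "tz": -0.22, "ax": 0, "ay": 0, "az": 0, "fingers": -1},
    {"tx": 0.003, "ty": 0.006, "tz": -0.226, "ax": 0, "ay": 0, "az": 0, "fingers": -1},
    {"tx": 0.003, "ty": 0.006, "tz": -0.23, "ax": 0, "ay": 0, "az": 0, "fingers": -1},
    {"tx": 0.003, "ty": 0.006, "tz": -0.23, "ax": 0, "ay": 0, "az": 0, "fingers": -1},
    {"tx": 0.003, "ty": 0.006, "tz": -0.23, "ax": 0, "ay": 0, "az": 0, "fingers": -1},
  ],
)

```text
t: 2.53
tool_pos: [658.8, 289.0, 68.3]
tcp_rot: [0.001, 0.173, 0.985, 0.001]
wrist_force: [-4.8, -0.6, 6.4]
gripper_width: 0.005
grip_force: 3.6
```

Request:
drive_tool(
  series=[
    {"tx": 0, "ty": 0, "tz": -0.003, "ax": 0, "ay": 0, "az": 0, "fingers": -1},
    {"tx": 0, "ty": 0, "tz": -0.006, "ax": 0, "ay": 0, "az": 0, "fingers": -1},
    {"tx": 0, "ty": 0, "tz": -0.008, "ax": 0, "ay": 0, "az": 0, "fingers": -1},
    {"tx": 0, "ty": 0, "tz": -0.008, "ax": 0, "ay": 0, "az": 0, "fingers": -1},
    {"tx": 0, "ty": 0, "tz": -0.008, "ax": 0, "ay": 0, "az": 0, "fingers": -1},
  ],
)

```text
t: 2.95
tool_pos: [659.1, 289.1, 65.6]
tcp_rot: [0.001, 0.173, 0.985, 0.001]
wrist_force: [-9.1, -2.0, 18.7]
gripper_width: -0.003
grip_force: 9.2
```

Request:
drive_tool(
  series=[
    {"tx": 0, "ty": 0, "tz": -0.003, "ax": 0, "ay": 0, "az": 0, "fingers": -1},
    {"tx": 0, "ty": 0, "tz": -0.003, "ax": 0, "ay": 0, "az": 0, "fingers": -1},
    {"tx": 0, "ty": 0, "tz": -0.003, "ax": 0, "ay": 0, "az": 0, "fingers": -1},
  ],
)

```text
t: 3.2
tool_pos: [659.2, 289.1, 65.4]
tcp_rot: [0.002, 0.173, 0.985, 0.001]
wrist_force: [-13.6, -3.2, 31.9]
gripper_width: 0.003
grip_force: 15.8
```

The plunger is on its hard stop: force rises steeply with no more travel. Next I'll lift off and hover over the fastener with the fingers opening and a +60° yaw.

Request:
drive_tool(
  series=[
    {"tx": 0, "ty": 0, "tz": 0.04, "ax": 0, "ay": 0, "az": 0, "fingers": -1},
    {"tx": 0, "ty": 0, "tz": 0.12, "ax": 0, "ay": 0, "az": 0, "fingers": -1},
    {"tx": 0, "ty": 0, "tz": 0.2, "ax": 0, "ay": 0, "az": 0, "fingers": -1},
    {"tx": -0.087, "ty": -0.695, "tz": 0.338, "ax": 0, "ay": 0, "az": 1, "fingers": 1},
    {"tx": -0.087, "ty": -0.695, "tz": 0.338, "ax": 0, "ay": 0, "az": 1, "fingers": 1},
    {"tx": -0.087, "ty": -0.695, "tz": 0.338, "ax": 0, "ay": 0, "az": 1, "fingers": 1},
    {"tx": -0.087, "ty": -0.695, "tz": 0.338, "ax": 0, "ay": 0, "az": 1, "fingers": 1},
    {"tx": -0.087, "ty": -0.695, "tz": 0.338, "ax": 0, "ay": 0, "az": 1, "fingers": 1},
    {"tx": -0.087, "ty": -0.695, "tz": 0.338, "ax": 0, "ay": 0, "az": 1, "fingers": 1},
    {"tx": -0.087, "ty": -0.695, "tz": 0.338, "ax": 0, "ay": 0, "az": 1, "fingers": 1},
    {"tx": -0.087, "ty": -0.695, "tz": 0.338, "ax": 0, "ay": 0, "az": 1, "fingers": 1},
    {"tx": -0.087, "ty": -0.695, "tz": 0.338, "ax": 0, "ay": 0, "az": 1, "fingers": 1},
    {"tx": -0.087, "ty": -0.695, "tz": 0.338, "ax": 0, "ay": 0, "az": 1, "fingers": 1},
    {"tx": -0.087, "ty": -0.695, "tz": 0.338, "ax": 0, "ay": 0, "az": 1, "fingers": 1},
    {"tx": -0.087, "ty": -0.695, "tz": 0.338, "ax": 0, "ay": 0, "az": 1, "fingers": 1},
  ],
)

```text
t: 4.45
tool_pos: [615.2, -58.7, 230.7]
tcp_rot: [0.001, -0.342, 0.94, -0.0]
wrist_force: [0.3, -1.1, 0.3]
gripper_width: 1.003
grip_force: 0.0
```

Request:
drive_tool(
  series=[
    {"tx": 0, "ty": 0, "tz": 0, "ax": 0, "ay": 0, "az": 0.5, "fingers": 1},
    {"tx": 0, "ty": 0, "tz": 0, "ax": 0, "ay": 0, "az": 0.5, "fingers": 1},
    {"tx": 0, "ty": 0, "tz": 0, "ax": 0, "ay": 0, "az": 0.5, "fingers": 1},
    {"tx": 0, "ty": 0, "tz": 0, "ax": 0, "ay": 0, "az": 0.5, "fingers": 1},
    {"tx": 0, "ty": 0, "tz": 0, "ax": 0, "ay": 0, "az": 0.5, "fingers": 1},
    {"tx": 0, "ty": 0, "tz": 0, "ax": 0, "ay": 0, "az": 0.5, "fingers": 1},
    {"tx": 0, "ty": 0, "tz": 0, "ax": 0, "ay": 0, "az": 0.5, "fingers": 1},
  ],
)

```text
t: 5.03
tool_pos: [615.0, -58.2, 229.9]
tcp_rot: [0.0, -0.573, 0.82, -0.0]
wrist_force: [-0.6, -0.0, -0.6]
gripper_width: 0.999
grip_force: 0.0
```

```bash
python3 - <<'E'
from h import *
wshot("w3",[[616,-58.8,113.7],[532,-48,96]])
cv2.imwrite("pics/top3.png",robot.grab_frame("top")[:,:,::-1])
E
```

```text
5.0333 [615.  -58.2 229.9] [ 0.    -0.573  0.82  -0.   ] [-0.23  0.43  0.2   1.34  0.   -1.45]
[616, -58.8, 113.7] [322.5 233.2]
[532, -48, 96] [421.8 205.3]
```

View pics/w3.png

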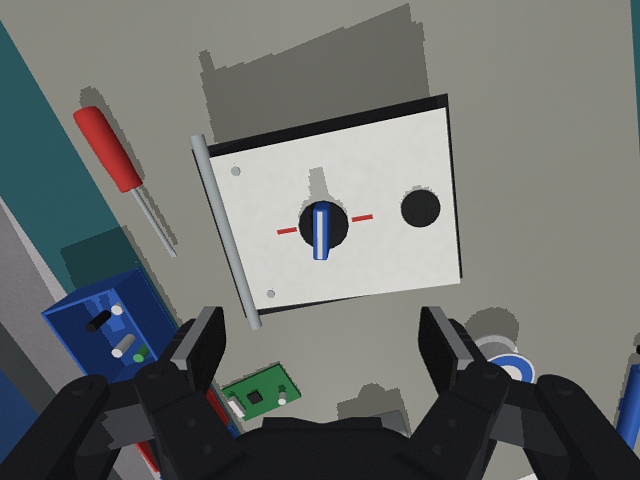

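The slot line runs from (321,209) to (320,258), the marks from (277,233) to (373,216.5), and the pad is at (420.5,208.5). Predictions match to within 3 px.

```bash
python3 - <<'E'
from h import *
from scipy.spatial.transform import Rotation as R
import pickle
c=pickle.load(open("w3.pkl","rb"));A=lambda u,v,z:at_z("wrist",u,v,z,c)
a,b=A(320,258,113.7),A(321,209,113.7);print("slot",a.round(1),b.round(1),((a+b)/2).round(1),np.degrees(np.arctan2(*(b-a)[1::-1])))
m,n=A(373,216.5,88.3),A(277,233,79.5);print("marks",m.round(1),n.round(1),np.degrees(np.arctan2(*(n-m)[1::-1])),np.hypot(*(n-m)[:2]))
p=A(420.5,208.5,96);print("pad",p.round(1))
# commanded orientation now: start yaw +90deg
q=np.array(robot.sense()["tcp_rot"]);r=R.from_quat(np.r_[q[1:],q[0]]);print(r.as_matrix().round(3))
E
```

```text
slot [625.2 -39.4 113.7] [610.3 -77.9 113.7] [617.8 -58.6 113.7] -111.23962430059746
marks [572.5 -50.4  88.3] [658.3 -62.7  79.5] -8.219900869744034 86.63472335540254
pad [533.7 -45.7  96. ]
[[-0.343 -0.939  0.   ]
 [-0.939  0.343 -0.   ]
 [ 0.    -0.    -1.   ]]
```

Request:
drive_tool(
  series=[
    {"tx": 0, "ty": 0.001, "tz": -0.08, "ax": 0.015, "ay": 0.104, "az": -0.017, "fingers": 1},
    {"tx": 0, "ty": 0.001, "tz": -0.16, "ax": 0.015, "ay": 0.104, "az": -0.017, "fingers": 1},
    {"tx": 0, "ty": 0.001, "tz": -0.22, "ax": 0.015, "ay": 0.104, "az": -0.017, "fingers": 1},
    {"tx": 0, "ty": 0.001, "tz": -0.25, "ax": 0.015, "ay": 0.104, "az": -0.017, "fingers": 1},
    {"tx": 0, "ty": 0.001, "tz": -0.265, "ax": 0.015, "ay": 0.104, "az": -0.017, "fingers": 1},
    {"tx": 0, "ty": 0.001, "tz": -0.272, "ax": 0.015, "ay": 0.104, "az": -0.017, "fingers": 1},
    {"tx": 0, "ty": 0.001, "tz": -0.272, "ax": 0.015, "ay": 0.104, "az": -0.017, "fingers": 1},
    {"tx": 0, "ty": 0.001, "tz": -0.272, "ax": 0.015, "ay": 0.104, "az": -0.017, "fingers": 1},
    {"tx": 0, "ty": 0.001, "tz": -0.272, "ax": 0.015, "ay": 0.104, "az": -0.017, "fingers": -0.4},
    {"tx": 0, "ty": 0.001, "tz": -0.272, "ax": 0.015, "ay": 0.104, "az": -0.017, "fingers": -0.4},
    {"tx": 0, "ty": 0.001, "tz": -0.272, "ax": 0.015, "ay": 0.104, "az": -0.017, "fingers": -0.4},
    {"tx": 0, "ty": 0.001, "tz": -0.272, "ax": 0.015, "ay": 0.104, "az": -0.017, "fingers": -0.4},
  ],
  newtons=30,
)

```text
t: 6.13
tool_pos: [615.1, -58.5, 94.2]
tcp_rot: [-0.04, -0.566, 0.823, 0.037]
wrist_force: [0.3, 0.1, 0.2]
gripper_width: 0.454
grip_force: 0.0
```

```bash
python3 - <<'E'
from h import *
im,c=wshot("w4",[[617,-58.7,113.7]])
E
```

```text
6.1333 [615.1 -58.5  94.2] [-0.04  -0.566  0.823  0.037] [-0.22  0.56  0.06  1.17 -0.01 -1.43]
[617, -58.7, 113.7] [326.5 331.9]
```

View pics/w4.png

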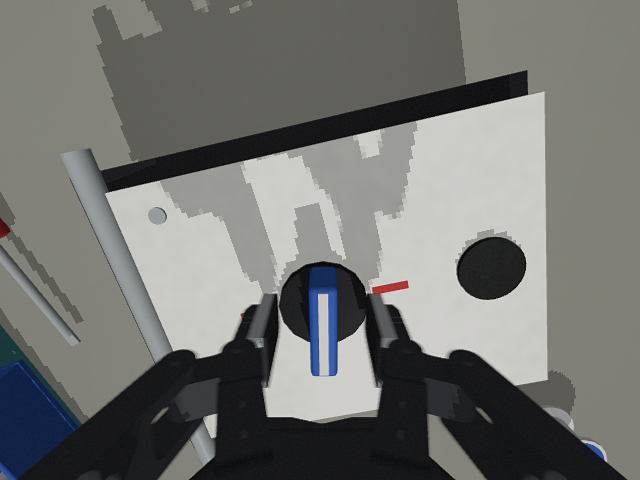

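The wing sits midway between the pads, with the slot from (323,292) to (324,375) and aligned to them. Closing now.

Request:
drive_tool(
  series=[
    {"tx": 0, "ty": 0, "tz": 0, "ax": 0, "ay": 0, "az": 0, "fingers": -1},
    {"tx": 0, "ty": 0, "tz": 0, "ax": 0, "ay": 0, "az": 0, "fingers": -1},
    {"tx": 0, "ty": 0, "tz": 0, "ax": 0, "ay": 0, "az": 0, "fingers": -1},
    {"tx": 0, "ty": 0, "tz": 0, "ax": 0, "ay": 0, "az": 0, "fingers": -1},
    {"tx": 0, "ty": 0, "tz": 0, "ax": 0, "ay": 0, "az": 0, "fingers": -1},
  ],
  newtons=30,
)

```text
t: 6.6
tool_pos: [614.6, -58.3, 94.0]
tcp_rot: [-0.04, -0.566, 0.823, 0.038]
wrist_force: [-3.1, 0.7, 6.0]
gripper_width: 0.134
grip_force: 33.0
```

Request:
drive_tool(
  series=[
    {"tx": 0, "ty": 0, "tz": 0, "ax": -0.0109, "ay": 0.0016, "az": -0.0994, "fingers": -1},
    {"tx": 0, "ty": 0, "tz": 0, "ax": -0.0217, "ay": 0.0031, "az": -0.199, "fingers": -1},
    {"tx": 0, "ty": 0, "tz": 0, "ax": -0.0326, "ay": 0.0047, "az": -0.298, "fingers": -1},
    {"tx": 0, "ty": 0, "tz": 0, "ax": -0.0435, "ay": 0.0063, "az": -0.398, "fingers": -1},
    {"tx": 0, "ty": 0, "tz": 0, "ax": -0.0544, "ay": 0.0078, "az": -0.497, "fingers": -1},
    {"tx": 0, "ty": 0, "tz": 0, "ax": -0.0652, "ay": 0.0094, "az": -0.596, "fingers": -1},
    {"tx": 0, "ty": 0, "tz": 0, "ax": -0.0761, "ay": 0.011, "az": -0.696, "fingers": -1},
    {"tx": 0, "ty": 0, "tz": 0, "ax": -0.087, "ay": 0.0126, "az": -0.795, "fingers": -1},
    {"tx": 0, "ty": 0, "tz": 0, "ax": -0.0978, "ay": 0.0141, "az": -0.895, "fingers": -1},
    {"tx": 0, "ty": 0, "tz": 0, "ax": -0.0978, "ay": 0.0141, "az": -0.895, "fingers": -1},
    {"tx": 0, "ty": 0, "tz": 0, "ax": -0.0978, "ay": 0.0141, "az": -0.895, "fingers": -1},
  ],
)

```text
t: 7.52
tool_pos: [613.9, -57.5, 94.0]
tcp_rot: [-0.053, -0.13, 0.99, 0.016]
wrist_force: [-7.2, 5.0, 9.0]
gripper_width: 0.131
grip_force: 33.4
```

Request:
drive_tool(
  series=[
    {"tx": 0, "ty": 0, "tz": 0, "ax": -0.0109, "ay": 0.0016, "az": -0.0994, "fingers": -1},
    {"tx": 0, "ty": 0, "tz": 0, "ax": -0.0217, "ay": 0.0031, "az": -0.199, "fingers": -1},
    {"tx": 0, "ty": 0, "tz": 0, "ax": -0.0326, "ay": 0.0047, "az": -0.298, "fingers": -1},
    {"tx": 0, "ty": 0, "tz": 0, "ax": -0.0417, "ay": 0.006, "az": -0.381, "fingers": -1},
    {"tx": 0, "ty": 0, "tz": 0, "ax": -0.0417, "ay": 0.006, "az": -0.381, "fingers": -1},
    {"tx": 0, "ty": 0, "tz": 0, "ax": -0.0417, "ay": 0.006, "az": -0.381, "fingers": -1},
  ],
)

```text
t: 8.02
tool_pos: [613.8, -57.1, 94.0]
tcp_rot: [-0.055, 0.069, 0.996, 0.005]
wrist_force: [-7.3, 8.5, 9.6]
gripper_width: 0.134
grip_force: 33.4
```

```bash
python3 - <<'E'
from h import *
im,c=wshot("w5",[[617,-58.7,113.7],[572.5,-50.4,88.3],[658.3,-62.7,79.5]])
from scipy.spatial.transform import Rotation as R
s=robot.sense();q=s["tcp_rot"];m=R.from_quat(np.r_[q[1:],q[0]]).as_matrix();print(m.round(3),np.degrees(np.arctan2(m[1,0],m[0,0])),s["ft_torque"])
E
```

```text
8.0167 [613.8 -57.1  94. ] [-0.055  0.069  0.996  0.005] [-0.22  0.56  0.06  1.18 -0.01 -0.08]
[617, -58.7, 113.7] [320.4 330.9]
[572.5, -50.4, 88.3] [324.8 215.6]
[658.3, -62.7, 79.5] [323.7 370.7]
[[-0.984  0.138 -0.109]
 [ 0.137  0.99   0.018]
 [ 0.111  0.003 -0.994]] 172.06139946029313 [ 1.59763425  1.57248107 -0.14425078]
```

View pics/w5.png

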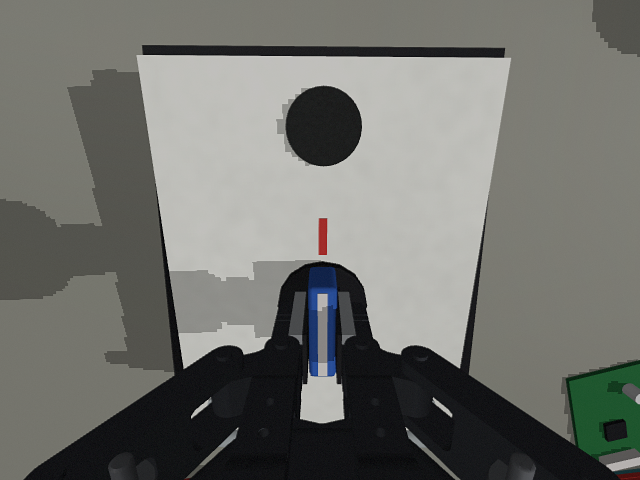

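The slot (x≈322.5) is in line with the red mark (x≈323), and the tool heading is -7.9° against -8.2° for the marks. I'll release, rise, go above the pad and shut the fingers.

Request:
drive_tool(
  series=[
    {"tx": 0, "ty": 0, "tz": 0, "ax": 0, "ay": 0, "az": 0, "fingers": 0.2},
    {"tx": 0, "ty": 0, "tz": 0, "ax": 0, "ay": 0, "az": 0, "fingers": 0.2},
    {"tx": 0, "ty": 0, "tz": 0, "ax": 0, "ay": 0, "az": 0, "fingers": 0.2},
    {"tx": 0, "ty": 0, "tz": 0, "ax": 0, "ay": 0, "az": 0, "fingers": 0.2},
    {"tx": 0.004, "ty": 0, "tz": 0.04, "ax": 0, "ay": 0, "az": 0, "fingers": 0.2},
    {"tx": 0.01, "ty": 0, "tz": 0.1, "ax": 0, "ay": 0, "az": 0, "fingers": 0.2},
    {"tx": 0.012, "ty": 0, "tz": 0.12, "ax": 0, "ay": 0, "az": 0, "fingers": 0.2},
    {"tx": -0.08, "ty": 0.012, "tz": 0.12, "ax": -0.015, "ay": -0.104, "az": 0, "fingers": -1},
    {"tx": -0.165, "ty": 0.023, "tz": 0.12, "ax": -0.015, "ay": -0.104, "az": 0, "fingers": -1},
    {"tx": -0.165, "ty": 0.023, "tz": 0.0725, "ax": -0.015, "ay": -0.104, "az": 0, "fingers": -1},
    {"tx": -0.165, "ty": 0.023, "tz": 0.0725, "ax": -0.015, "ay": -0.104, "az": 0, "fingers": -1},
    {"tx": -0.165, "ty": 0.023, "tz": 0.0725, "ax": -0.015, "ay": -0.104, "az": 0, "fingers": -1},
    {"tx": -0.165, "ty": 0.023, "tz": 0.0725, "ax": -0.015, "ay": -0.104, "az": 0, "fingers": -1},
  ],
)

```text
t: 9.15
tool_pos: [533.2, -47.2, 130.5]
tcp_rot: [0.001, 0.07, 0.998, -0.0]
wrist_force: [1.1, -0.3, -0.2]
gripper_width: -0.001
grip_force: 0.0
```

```bash
python3 - <<'E'
from h import *
im,c=wshot("w6",[[532.5,-46.8,96],[617,-58.7,113.7]])
p=cv2.imread("pics/w6.png")
E
```

```text
9.15 [533.2 -47.2 130.5] [ 0.001  0.07   0.998 -0.   ] [-0.24  0.33 -0.23  1.01  0.   -0.1 ]
[532.5, -46.8, 96] [323. 273.]
[617, -58.7, 113.7] [322.8 414.6]
```

View pics/w6.png

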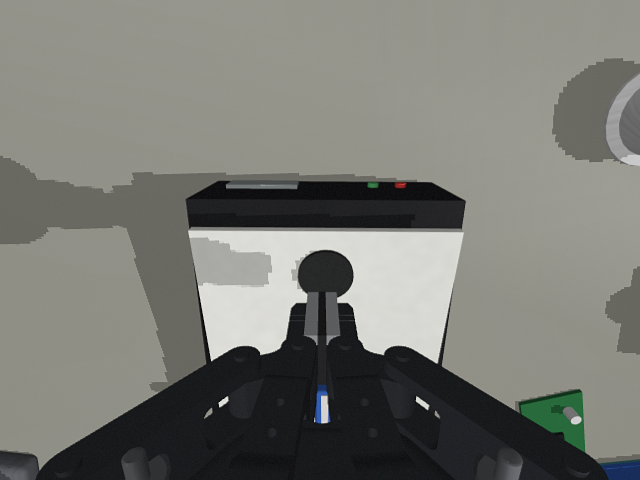

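The pad is at (326,274), predicted (323,273), so I'm centred. Pressing down now.

Request:
drive_tool(
  series=[
    {"tx": 0, "ty": 0.002, "tz": -0.045, "ax": 0, "ay": 0, "az": 0, "fingers": -1},
    {"tx": 0, "ty": 0.002, "tz": -0.065, "ax": 0, "ay": 0, "az": 0, "fingers": -1},
    {"tx": 0, "ty": 0.002, "tz": -0.074, "ax": 0, "ay": 0, "az": 0, "fingers": -1},
    {"tx": 0, "ty": 0.002, "tz": -0.082, "ax": 0, "ay": 0, "az": 0, "fingers": -1},
    {"tx": 0, "ty": 0.002, "tz": -0.09, "ax": 0, "ay": 0, "az": 0, "fingers": -1},
    {"tx": 0, "ty": 0.002, "tz": -0.097, "ax": 0, "ay": 0, "az": 0, "fingers": -1},
    {"tx": 0, "ty": 0.002, "tz": -0.103, "ax": 0, "ay": 0, "az": 0, "fingers": -1},
    {"tx": 0, "ty": 0.002, "tz": -0.107, "ax": 0, "ay": 0, "az": 0, "fingers": -1},
    {"tx": 0, "ty": 0.002, "tz": -0.107, "ax": 0, "ay": 0, "az": 0, "fingers": -1},
    {"tx": 0, "ty": 0.002, "tz": -0.107, "ax": 0, "ay": 0, "az": 0, "fingers": -1},
  ],
)

```text
t: 10.03
tool_pos: [533.0, -46.1, 77.9]
tcp_rot: [0.001, 0.069, 0.998, -0.0]
wrist_force: [-8.7, 1.3, 16.9]
gripper_width: 0.006
grip_force: 8.7
```

Request:
drive_tool(
  series=[
    {"tx": 0, "ty": 0, "tz": -0.002, "ax": 0, "ay": 0, "az": 0, "fingers": -1},
    {"tx": 0, "ty": 0, "tz": -0.002, "ax": 0, "ay": 0, "az": 0, "fingers": -1},
    {"tx": 0, "ty": 0, "tz": -0.002, "ax": 0, "ay": 0, "az": 0, "fingers": -1},
    {"tx": 0, "ty": 0, "tz": -0.002, "ax": 0, "ay": 0, "az": 0, "fingers": -1},
    {"tx": 0, "ty": 0, "tz": -0.002, "ax": 0, "ay": 0, "az": 0, "fingers": -1},
    {"tx": 0, "ty": 0, "tz": -0.002, "ax": 0, "ay": 0, "az": 0, "fingers": -1},
  ],
)

```text
t: 10.53
tool_pos: [533.0, -46.1, 77.8]
tcp_rot: [0.001, 0.069, 0.998, -0.0]
wrist_force: [-13.6, 2.9, 32.9]
gripper_width: 0.0
grip_force: 16.3
```

```bash
python3 - <<'E'
from h import *
im=robot.grab_frame("side");a=im[180:320,260:430,::-1];cv2.imwrite("pics/s7.png",cv2.resize(a,None,fx=4,fy=4,interpolation=cv2.INTER_CUBIC))
s=robot.sense();print(s["t"],s["tool_pos"],s["wrist_force"])
E
```

```text
10.5833 [533.02905335 -46.10718504  77.79246655] [-14.0048565    2.2200079   31.55098358]
```

View pics/s7.png

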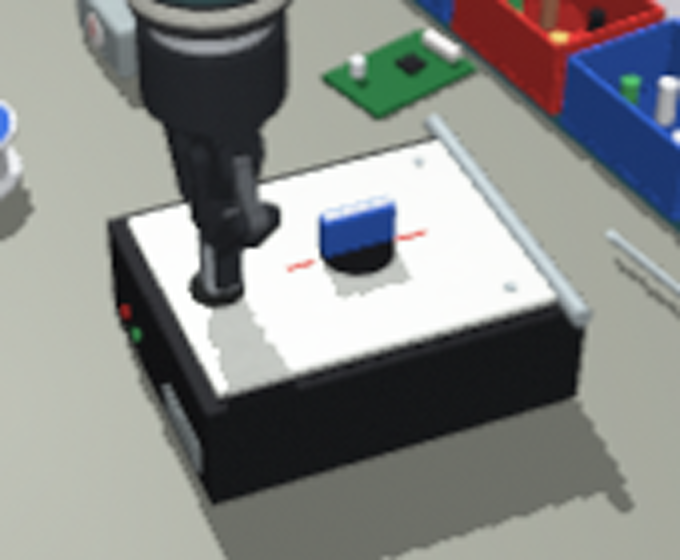

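The panel is flush, with the wing in line with the marks and the fingers on the pad. I'll ease off the surplus force slightly, then hand in.

Request:
drive_tool(
  series=[
    {"tx": 0, "ty": 0, "tz": 0.0015, "ax": 0, "ay": 0, "az": 0, "fingers": -1},
    {"tx": 0, "ty": 0, "tz": 0.0015, "ax": 0, "ay": 0, "az": 0, "fingers": -1},
    {"tx": 0, "ty": 0, "tz": 0.0015, "ax": 0, "ay": 0, "az": 0, "fingers": -1},
  ],
)

```text
t: 10.83
tool_pos: [533.0, -46.1, 77.9]
tcp_rot: [0.001, 0.069, 0.998, -0.0]
wrist_force: [-9.5, 0.7, 21.0]
gripper_width: -0.002
grip_force: 10.5
```

```bash
python3 - <<'E'
from workcell import robot
s=robot.sense();print(s["tool_pos"],s["wrist_force"])
if 14<s["wrist_force"][2]<38 and s["tool_pos"][2]<78.6: print(robot.hand_in())
E
```

```text
[533.03148148 -46.12174408  77.87523996] [-9.50857608  0.69813585 20.95664047]
the job is handed in; nothing more can be done
None
```

The job is handed in at about 11 s: the plunger was pushed to its stop, the fastener's slot line was turned in line with the red marks, and the arm is still holding the panel flush at about 21 N.

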